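Hold open the spring-return purge port

ROBOT

A 6-joint arm with a two-finger parallel gripper is mounted at the origin on the work surface. World frame = base frame: x ahead of the robot, y to its left, z up, the work surface at z = 0. Lengths are in m, angles in rad, forces in N, time in s.
With the tool pointing down it reaches from about 0.275 to 0.875 m from the base axis. Payload 12.5 kg.
Tool frame: the origin (TCP) lies on the centre line of the jaws, within the pads' length; the fingertips stand r.finger_overhang ahead of it and the grasp point (between the pads) lies 3 mm ahead of it (r.finger_overhang is the distance from the TCP to the fingertips, in m); z points along the fingers, y is the line along which they close (so a half turn about z gives the same grasp; the last joint's range is limited). The gripper opens to 85 mm and grips with 20 to 120 N. Pads are 22 mm wide; open, the fingers measure 114 mm over their backs; the gripper's body (76 mm by 85 mm) begins 54 mm behind the grasp point. The pads swing forward as they close: fully open they stand 13 mm farther back than shut.
Start: joints at [1.153, 0.351, 1.652, -0, 1.139, -0.085], TCP at [0.18, 0.52, 0.253] pointing down, gripper open.
Joint ranges: [-2.75, 2.75], [-0.79, 2.1], [0.01, 2.65], [-1.57, 4.71], [0.07, 3.14], [-2.87, 2.87]. Speed limits (rad/s): [2.22, 2.22, 2.79, 3.14, 3.14, 3.14].

INTERFACE

Orientations are given as a unit quaternion [x, y, z, w].
In Python, from cell import r, optics gives the robot as it stands. The module is installed in compiled form; this text tells all that it offers. Calls block until the motion is done:
- r.move_to(position, orientation): joint-space move of the TCP to a pose.
- r.move_linear(position, rot=None, vel=0.15): straight line of the TCP; rot=None keeps the orientation; vel is the mean speed in m/s.
- r.set_joints(angles): joint-space move.
- r.set_gripper(opening, squeeze=None): opening from 0.0 (shut) to 1.0 (fully open); squeeze is the grip in N (None keeps the last); returns when the fingers have stopped.
- r.sleep(seconds).
- r.inverse_kinematics(position, orientation): joint angles nearest the present ones, or None.
- optics.get_image(name): name is "scene" or "top"; returns a dict with "pixels" (480x640x3 uint8, red, green, blue), "depth" (480x640 float32, m along the optical axis (not along the pixel's ray), 0 where there is no reading), "fx", "fy", "cx", "cy" (pixels), "camera_from_world" (4x4, takes a point from world to camera coordinates). Camera axes: x right, y down, z forward; pixel columns grow to the right and rows downward; lengths in m; the calibration is good to about 2 mm. A picture is of the moment at which its call begins.
A pose or a line that the arm cannot do raises r.PlanningError and nothing moves.
- r.hand_in(): hands the job in; it is judged then, once.
Readings, each from a call of its own:
- r.current_t(): time.
- r.current_q(): joint angles.
- r.current_qvel(): joint speeds.
- r.current_effort(): joint torques, N m.
- r.current_tool_pos(): TCP position.
- r.current_ee_rot(): TCP orientation.
- r.current_contact_force(): force on the tool from outside, world axes, zero at the start.
- r.current_torque(): the same for the moment, N m.
- r.current_opening(): opening from 0.0 (shut) to 1.0 (fully open).
- r.current_finger_force(): force on a finger pad.
Only numpy, scipy, OpenCV 4.12 (cv2) and the standard library are available. Lean on these libraries where they do the work, as an engineer would, in place of code of your own. Each camera call takes 0.05 s, during which the arm holds its last target. There are 200 camera calls.

TASK

Lift the square dust cap off the purge port and leave it resting level on top of the narrow parking post. Then take the bar-handled bayonet plug from its stand, push it down into the port as far as it goes and twist it a quarter turn clockwise (seen from above) to the stop. The port springs back if let go, so finish still gripping the plug, pushed in and turned; do not disturb the round-headed blanking plug, the objective lens or the tweezers.

Things in the scene. Friction and masses are not known exactly. Their poses are not given: they have to be found in the camera images.
- port: Purge port, fixed to the bench: aluminium block 56 x 56 mm, 70 mm high, on a dark 96 x 96 x 8 mm base plate. Origin at the centre of its underside, z up, x along the keyed slot in its top (the same after a half turn). Its place and yaw differ each time, yaw within 0.4 rad of the world axes. The cap covers it at the start.
- port_mouth (a point): Centre of the port's top, 70 mm above the bench, axes as the port. Keyed hole through a 6 mm thick lip: a 20 x 20 mm square plus a slot 34 mm long (port's x) and 10 mm wide. Under it, its floor 22 mm below the top, a spring-loaded cup with a slot 21 mm long, 10 mm wide, 10 mm deep, at rest along the port's x, takes the plug's blade.
- press (a joint): How far the cup in the port is pushed down, m: 0 at rest, 0.010 at the bottom stop; spring 3.6 N at 0 rising to 12.6 N at 0.010. The plug's lugs come free under the lip from 0.006 on; only then can the plug turn.
- turn (a joint): How far the cup is turned clockwise seen from above, rad: 0 at rest, stop at 1.4; spring 0.04 rising to 0.15 N m turns it back when let go. The blade has about 0.17 rad of play in the slot, so the plug itself is turned about 1.57 rad (a quarter turn) from its insertion at the stop.
- cap: Loose black dust cap, 70 g, on the port at the start with the port's yaw. Square lid 65 x 65 x 12 mm with a skirt 2.5 mm thick, 8 mm deep (60 mm square inside); on top a bar handle 34 mm long (cap's x), 16 mm wide (y), z = 12 to 42 mm. Origin at the centre of the skirt's lower edge (62 mm above the bench on the port), z up; underside of the lid at z = 8 mm.
- post: Parking post, fixed: steel base 64 mm across, 16 mm thick rod and at the top a black rubber pad 30 mm across; 90 mm high. Origin at the centre of its underside. It stands on the left or the right of the port, the stand on the other side.
- post_top (a point): Centre of the top of the post's pad, 90 mm above the bench. The parked cap's lid rests on it with its skirt hanging round it (cap origin 8 mm below this point).
- stand: Fixed grey block 124 (its x) x 58 x 44 mm with two round wells 31 mm either side of its middle along x. Origin at the centre of its underside. The bayonet plug stands in the well at its -x (tip 10 mm above the bench, yaw within 0.4 rad of the stand), a blanking plug in the one at +x; collars rest on top.
- plug: Loose metal bayonet plug, 140 g, 66 mm long, upright in the stand. Origin at its lower tip, z up. Blade 18 (plug's x) x 7 mm with V-shaped lower edge, z = 0 to 11 mm; round stem 17 mm thick; two lugs along x, 29 mm tip to tip, 7 mm wide, z = 14 to 22 mm; collar 44 mm across, z = 34 to 38 mm; bar handle 44 mm long (x), 18 mm wide (y), z = 38 to 66 mm.
- plug_grip (a point): Middle of the plug's bar handle, 52 mm above its tip, axes as the plug. The plug goes into the port upright, its x along the port's x, either way round. Its tip is 22 mm below the port's top when it meets the spring and 32 mm below when fully pushed in (its collar then 2 mm above the top).
- blank: Bystander: loose blanking plug with a small round head 22 mm across, in the stand's other well, its collar 40 mm across, top 62 mm above the bench.
- objective: Bystander: loose steel objective lens, 32 mm across, 46 mm high, standing on the bench.
- tweezers: Bystander: loose steel tweezers, 117 mm long, lying on the bench.
Mind the look-alikes: they are no part of the job. What is shaped like the plug but orange or yellow is not meant.

How it is judged:
By the outcome, as a careful person would: the job done as asked, in the order asked, and still so for the second after the job is handed in, while the arm keeps its last pose, push and grip.
It also fails if it takes over 67 s, if anything falls off the work surface, if the arm or the gripper's body presses on something with over 40 N, if the wrist force passes 120 N, or if a joint passes its speed limit or range.

## Working session

There is one attempt and no reset: what is moved stays moved. The work goes in short steps, each a Python script; the robot and the scene stay as the last script left them, time stands still between calls to the robot, and variables do not carry over. Pictures are saved under pics/ and viewed, at most 10 in all, crops included, and the job is handed in when it is done.

```bash
mkdir -p pics; python3 - <<'E'
from cell import r, optics
import cv2, numpy as np
for n in ("scene","top"):
    d=optics.get_image(n); cv2.imwrite(f"pics/{n}0.png",d["pixels"][:,:,::-1]); np.savez(f"{n}0.npz",**d)
    print(n,d["fx"],d["cx"],d["cy"],np.round(d["camera_from_world"],3).tolist(), (d["depth"]>0).mean())
print(r.finger_overhang,r.current_t(),r.current_ee_rot())
E
```

```text
scene 473.2414801623957 319.16458481072976 246.38570194842703 [[-0.513, 0.859, -0.012, 0.277], [0.541, 0.312, -0.781, -0.203], [-0.666, -0.407, -0.625, 1.131], [0.0, 0.0, 0.0, 1.0]] 0.9961100260416667
top 518.5896624263925 320.5833984718688 241.34542004346346 [[-0.002, -1.0, 0.008, -0.042], [-0.997, 0.002, -0.075, 0.514], [0.075, -0.008, -0.997, 0.907], [0.0, 0.0, 0.0, 1.0]] 0.9959049479166666
0.022 0.1 [ 1.65638767e-01  9.86186344e-01 -5.23122423e-04 -1.38879175e-04]
```

View pics/scene0.png

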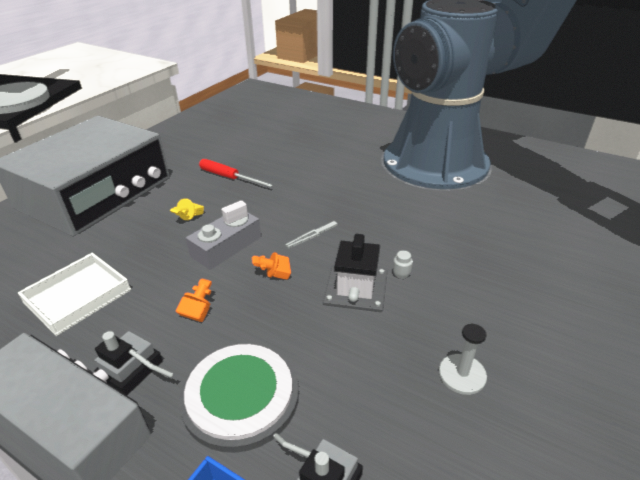

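View pics/top0.png

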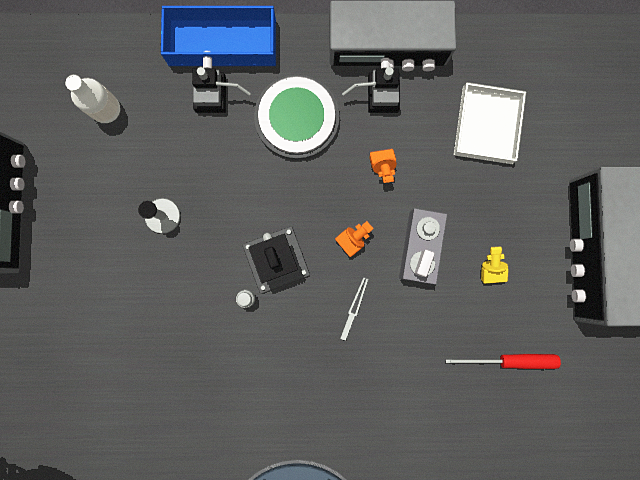

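The top view shows the cap on the port at (274,260), the post pad at (148,209), and the objective at (245,299). The tweezers are at (355,310), and the stand has its wells at (424,263) and (429,228).

Plug candidates in the top view:
- **Metal bar-handled one at (424,263), scene (235,212):** it stands in the stand well and is grey, so it fits the description.
- **Orange at (384,165) and (354,240), yellow at (495,267):** look-alikes lying on the bench.
- **Round head at (429,228):** the blanking plug.

I'll confirm with a crop and measure.

```bash
cat > h.py <<'E'
import numpy as np, cv2
def cloud(d):
    T=np.linalg.inv(d["camera_from_world"]); v,u=np.mgrid[0:480,0:640]; z=d["depth"]
    P=np.stack([(u-d["cx"])/d["fx"]*z,(v-d["cy"])/d["fy"]*z,z],-1)@T[:3,:3].T+T[:3,3]
    P[z==0]=np.nan; return P
def ray(d,u,v,h):
    T=np.linalg.inv(d["camera_from_world"]); k=T[:3,:3]@[(u-d["cx"])/d["fx"],(v-d["cy"])/d["fy"],1]
    return T[:3,3]+k*(h-T[2,3])/k[2]
def rect(xy):
    (c,s,a)=cv2.minAreaRect((xy*1000).astype(np.float32))
    if s[0]<s[1]: s=s[::-1]; a+=90
    return np.round(c,1),np.round(s,1),round((a+90)%180-90,1)
E
python3 - <<'E'
from h import *
D={n:dict(np.load(f"{n}0.npz")) for n in("scene","top")}
C={n:cloud(D[n]) for n in D}
t=C["top"]
for nm,(u,v) in dict(cap=(274,260),post=(148,209),plug=(426,263),blank=(429,228),lens=(245,299),bench=(320,320)).items(): print(nm,np.round(t[v,u],3))
Z=dict(caphandle=((274,260),.07,.09,.115),caplid=((274,260),.07,.068,.08),plate=((274,265),.09,.004,.013),post=((148,209),.04,.08,.1),plughandle=((426,263),.035,.06,.085),plugcollar=((426,263),.035,.046,.055),stand=((426,245),.09,.038,.0455),blank=((429,228),.03,.052,.07),lens=((245,299),.03,.03,.06))
for nm,((u,v),rad,a,b) in Z.items():
  c=t[v,u]
  for n in C:
    P=C[n].reshape(-1,3); m=(np.hypot(P[:,0]-c[0],P[:,1]-c[1])<rad)&(P[:,2]>a)&(P[:,2]<b)
    Q=P[m]
    if len(Q)>5: print(nm,n,m.sum(),"zmed %.4f max %.4f"%(np.median(Q[:,2]),Q[:,2].max()),*rect(Q[:,:2]))
ims=[cv2.resize(D["top"]["pixels"][200:300,380:480],(400,400)),cv2.resize(D["scene"]["pixels"][180:280,180:280],(400,400))]
cv2.imwrite("pics/crop.png",np.hstack(ims)[:,:,::-1])
E
```

```text
cap [0.477 0.033 0.106]
post [0.562 0.242 0.092]
plug [ 0.473 -0.219  0.076]
blank [ 0.533 -0.228  0.064]
lens [0.413 0.087 0.044]
bench [ 0.373 -0.042 -0.   ]
caphandle scene 217 zmed 0.1031 max 0.1060 [483.6  38.2] [37.5 16.2] 20.2
caphandle top 213 zmed 0.1041 max 0.1073 [481.9  37.8] [33.7 16. ] 20.4
caplid scene 1019 zmed 0.0741 max 0.0799 [483.5  38.2] [68. 65.] 20.0
caplid top 1284 zmed 0.0746 max 0.0789 [482.   37.9] [65.2 65.1] -69.2
plate scene 1279 zmed 0.0083 max 0.0130 [478.   55.9] [132.8  98. ] -70.3
plate top 1343 zmed 0.0084 max 0.0130 [469.4  33.5] [173.9 161.3] -41.6
post scene 395 zmed 0.0900 max 0.0926 [563.7 245. ] [30.2 29.4] -26.1
post top 265 zmed 0.0904 max 0.0954 [561.9 244.4] [29.  28.7] 31.2
plughandle scene 300 zmed 0.0732 max 0.0785 [ 475.  -216.4] [43.8 19.4] -20.9
plughandle top 315 zmed 0.0758 max 0.0800 [ 472.9 -218. ] [43.6 18.6] -20.1
plugcollar scene 159 zmed 0.0487 max 0.0549 [ 479.8 -207.9] [56.3 23.4] -38.2
plugcollar top 294 zmed 0.0476 max 0.0543 [ 474.8 -218.4] [65.3 56.9] -9.8
stand scene 812 zmed 0.0439 max 0.0455 [ 504.8 -223.5] [125.2  61.3] -10.0
stand top 1110 zmed 0.0439 max 0.0455 [ 503.8 -223.5] [124.2  58.9] -9.9
blank scene 117 zmed 0.0611 max 0.0643 [ 535.3 -227.5] [20.4 20.4] -66.7
blank top 136 zmed 0.0621 max 0.0664 [ 535.3 -227. ] [24.2 21.5] 40.8
lens scene 260 zmed 0.0410 max 0.0485 [416.4  91.1] [30.2 28.6] -66.0
lens top 257 zmed 0.0444 max 0.0509 [413.1  89.8] [29.9 29.6] -89.2
```

View pics/crop.png

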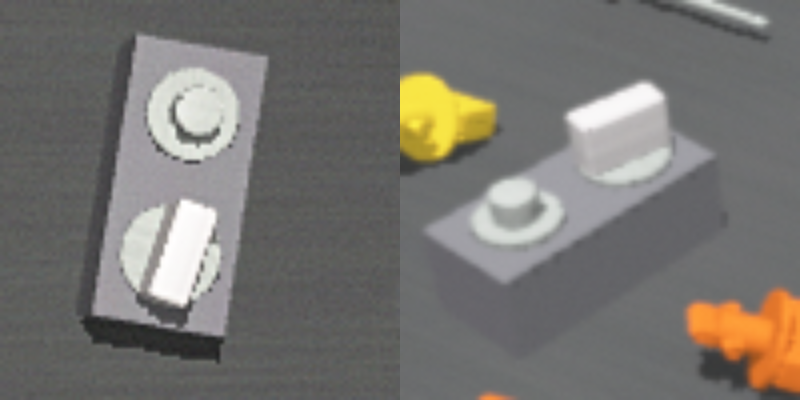

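The crop confirms it: the bright bar on a collar, lower in the left half at (185,250) and at (620,130) on the right, is the metal bayonet plug. The round head is the blank. The two views agree within 2 mm, so I'll use the averages. Next I check the wrist range over the whole job and then park the cap.

```bash
cat >> h.py <<'E'
from scipy.spatial.transform import Rotation as Ro
def down(deg): return (Ro.from_euler("z",deg,degrees=True)*Ro.from_euler("x",180,degrees=True)).as_quat()
E
python3 - <<'E'
from cell import r
from h import *
for k in (-180,0,180):
  for nm,p,a in (("cap",(.4828,.038,.1),20.2),("post",(.5628,.2447,.12),20.2),("plug",(.474,-.2172,.074),-20.5),("ins",(.4828,.038,.12),20.2),("turned",(.4828,.038,.1),-72)):
    q=r.inverse_kinematics(list(p),down(a+k)); print(k,nm,None if q is None else np.round(q,2))
E
```

```text
-180 cap [-0.02  0.46  1.94  0.    0.74 -1.94]
-180 post [ 0.33  0.62  1.58  0.    0.94 -1.59]
-180 plug [-0.52  0.56  1.85  0.    0.73 -1.73]
-180 ins [-0.02  0.43  1.93  0.    0.78 -1.94]
-180 turned [-0.02  0.46  1.94 -0.    0.74 -0.33]
0 cap [-0.02  0.46  1.94 -0.    0.74  1.2 ]
0 post [ 0.33  0.62  1.58 -0.    0.94  1.55]
0 plug [-0.52  0.56  1.85 -0.    0.73  1.41]
0 ins [-0.02  0.43  1.93 -0.    0.78  1.2 ]
0 turned [-0.02  0.46  1.94 -0.    0.74  2.81]
180 cap [-0.02  0.46  1.94  0.    0.74 -1.94]
180 post [ 0.33  0.62  1.58  0.    0.94 -1.59]
180 plug [-0.52  0.56  1.85  0.    0.73 -1.73]
180 ins [-0.02  0.43  1.93  0.    0.78 -1.94]
180 turned [-0.02  0.46  1.94 -0.    0.74 -0.33]
```

```bash
python3 - <<'E'
from cell import r, optics
from h import *
q=down(200.2)
r.set_gripper(0.5,60)
r.move_to([.4828,.038,.16],q)
r.move_linear([.4828,.038,.0995],vel=.1)
r.set_gripper(0.0,60)
f0=r.current_contact_force(); print("open",r.current_opening(),r.current_finger_force(),f0)
z0=r.current_tool_pos()
r.move_linear([.4828,.038,.18])
print("open",r.current_opening(),r.current_contact_force(),z0,r.current_t())
r.move_to([.5628,.2447,.18],q)
for n in ("scene","top"):
    d=optics.get_image(n); cv2.imwrite(f"pics/{n}1.png",d["pixels"][:,:,::-1]); np.savez(f"{n}1.npz",**d)
    P=cloud(d).reshape(-1,3)
    for nm,c,rad,a,b in (("port",(.4828,.038),.045,.063,.076),("lid",(.5628,.2447),.07,.147,.16)):
        m=(np.hypot(P[:,0]-c[0],P[:,1]-c[1])<rad)&(P[:,2]>a)&(P[:,2]<b)
        if m.sum()>5: print(n,nm,m.sum(),np.median(P[m,2]),*rect(P[m,:2]))
print(r.current_t())
E
```

```text
open 0.174762691113818 59.467045068740845 [-1.06953915 -0.17749589  6.78405151]
open 0.1741897701826087 [-0.84786864  0.44956154 -0.21328667] [0.48327174 0.03801945 0.10022498] 4.4667
scene port 838 0.07008998882229056 [483.5  38.2] [59.7 56. ] 20.2
scene lid 1610 0.15323430648669956 [563.2 243.7] [67.  65.4] 20.1
top port 939 0.07062796787039771 [482.  38.] [56.1 56. ] -69.6
top lid 668 0.1540059479951289 [551.1 235.8] [58.7 41.5] -70.0
5.4583
```

View pics/scene1.png

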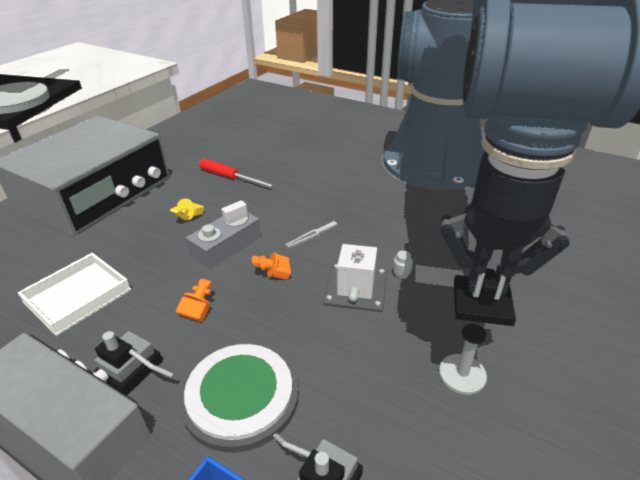

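The picture shows the cap level in the jaws at (485,300), above the post pad at (473,334). The port is open, with its keyed hole at (358,257). I'll place the cap now.

```bash
python3 - <<'E'
from cell import r, optics
from h import *
r.move_linear([.5628,.2447,.125],vel=.1); f0=r.current_contact_force()
z=.1225
while z>.1185:
    r.move_linear([.5628,.2447,z],vel=.03); f=r.current_contact_force()
    if f[2]-f0[2]>3: break
    z-=.001
tp=r.current_tool_pos(); print("z",z,tp,f-f0 if hasattr(f,'shape') else f)
r.set_gripper(0.5,60)
r.move_linear([.5628,.2447,.19])
r.move_to([.474,-.2172,.14],down(159.5))
for n in ("scene","top"):
    d=optics.get_image(n); cv2.imwrite(f"pics/{n}2.png",d["pixels"][:,:,::-1]); np.savez(f"{n}2.npz",**d)
    P=cloud(d).reshape(-1,3)
    for nm,c,rad,a,b in (("port",(.4828,.038),.045,.067,.076),("caplid",(.5628,.2447),.07,.088,.1),("handle",(.5628,.2447),.07,.115,.13)):
        m=(np.hypot(P[:,0]-c[0],P[:,1]-c[1])<rad)&(P[:,2]>a)&(P[:,2]<b)
        if m.sum()>5:
            Q=P[m]; A=np.c_[Q[:,:2]-Q[:,:2].mean(0),np.ones(len(Q))]; s=np.linalg.lstsq(A,Q[:,2],rcond=None)[0]
            print(n,nm,m.sum(),"%.4f"%np.median(Q[:,2]),*rect(Q[:,:2]),"tilt",np.round(s[:2],3))
a=cv2.imread("pics/scene2.png")[230:290,330:390]; b=cv2.imread("pics/top2.png")[230:290,245:305]
cv2.imwrite("pics/hole.png",np.hstack([cv2.resize(x,(400,400),interpolation=cv2.INTER_CUBIC) for x in(a,b)]))
print(r.current_t())
E
```

```text
z 0.1195 [0.56286825 0.24470162 0.12023721] [-2.44173134 -0.87804554  7.70019839]
scene port 743 0.0702 [482.6  37.7] [60.  56.3] 20.3 tilt [-0.005 -0.003]
scene caplid 1823 0.0941 [563.4 244.9] [67.7 65.4] 20.0 tilt [-0.019  0.   ]
scene handle 341 0.1235 [563.9 245.1] [33.9 16.3] 19.4 tilt [-0.147  0.084]
top port 915 0.0706 [482.  38.] [56.1 56. ] -69.6 tilt [-0.003  0.004]
top caplid 1299 0.0947 [561.3 244.6] [66.2 65.8] -70.0 tilt [0.006 0.003]
top handle 236 0.1242 [561.2 244.8] [33.9 17. ] 20.3 tilt [-0.028  0.171]
9.9833
```

View pics/hole.png

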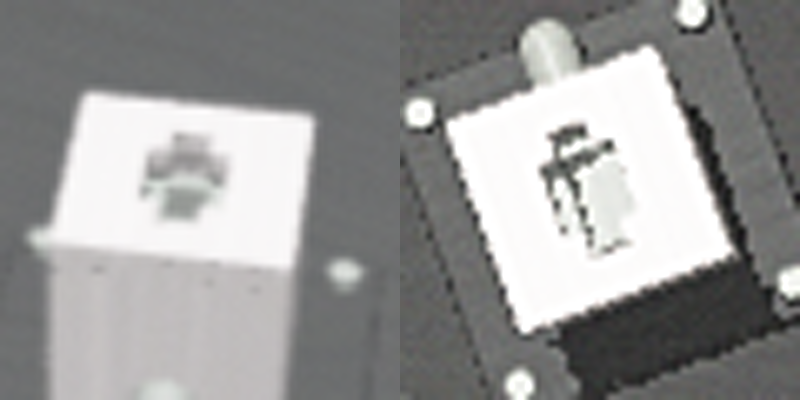

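View pics/scene2.png

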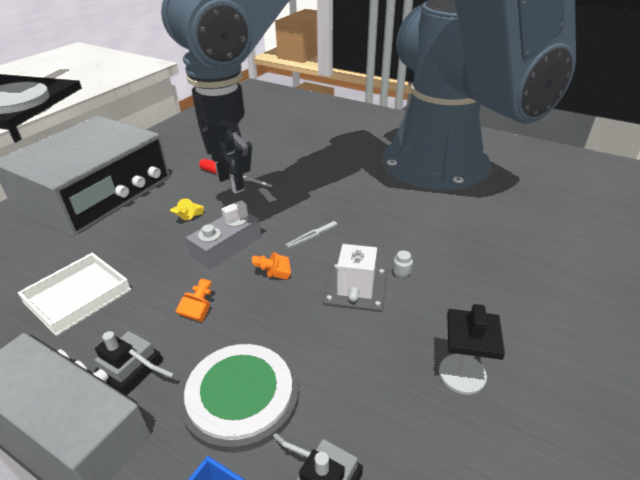

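The cap is parked level on the post at (475,330) in the scene view, and the port hole is open at (358,257). Now I grasp the plug and start the insertion under force watch.

```bash
python3 - <<'E'
from cell import r, optics
from h import *
g=[.4735,-.21835]; p=[.4826,.03765]
r.move_linear([*g,.12],rot=down(159.7))
r.move_linear([*g,.076],vel=.08)
r.set_gripper(0.0,100)
zg=r.current_tool_pos(); print("grasp",r.current_opening(),zg,np.round(r.current_contact_force(),1))
r.move_linear([*g,.165],vel=.12)
print("lift",r.current_opening(),np.round(r.current_contact_force(),1))
r.move_to([*p,.165],down(200.3))
d=optics.get_image("scene"); np.savez("scene3.npz",**d); cv2.imwrite("pics/s3.png",cv2.resize(d["pixels"][150:300,280:480],(800,600),interpolation=cv2.INTER_CUBIC)[:,:,::-1])
r.move_linear([*p,.142],vel=.1)
r.sleep(.2); f0=np.array(r.current_contact_force()); print("f0",np.round(f0,1))
z=.140
while z>.114:
    r.move_linear([*p,z],vel=.04); f=np.array(r.current_contact_force())-f0
    if np.linalg.norm(f)>6: break
    z-=.002
print("stop",z,np.round(r.current_tool_pos(),4),np.round(f,1),np.round(r.current_torque(),2),r.current_opening(),r.current_t())
E
```

```text
grasp 0.1866861376634148 [ 0.47382065 -0.21850075  0.07680428] [-1.6  0.2  6.1]
lift 0.18504424781039788 [-0.3  0.1 -1.7]
f0 [ 0.6  0.2 -2.6]
stop 0.11399999999999999 [0.4825 0.0377 0.1159] [-0.2  0.   1.3] [ 0.01  0.05 -0.01] 0.18688431178629952 17.0917
```

View pics/s3.png

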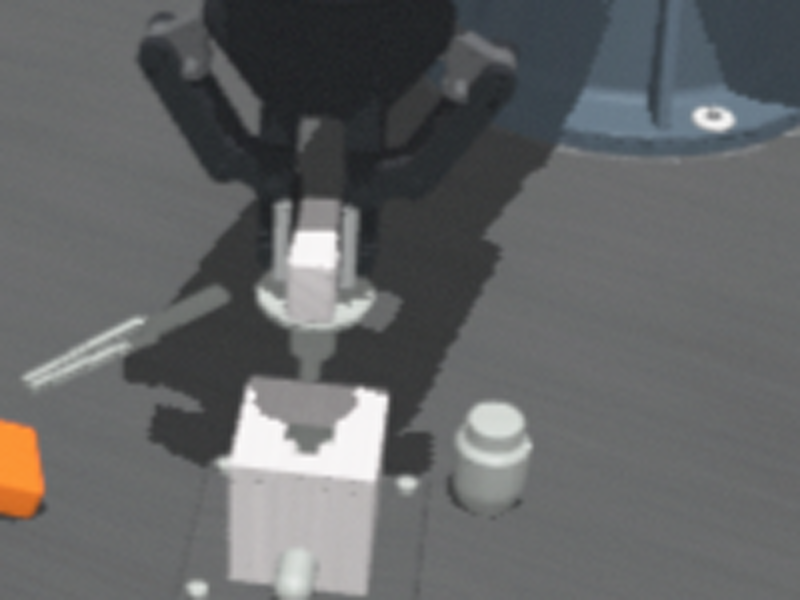

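The picture shows the plug upright in the jaws at (313,270), above the port. It then slid in without contact to the spring. Now I press it in to the stop.

```bash
python3 - <<'E'
from cell import r
import numpy as np
p=[.4826,.03765]; f0=np.array([.6,.2,-2.6])
for z in np.arange(.112,.0985,-.001):
    r.move_linear([*p,float(z)],vel=.03); r.sleep(.1); f=np.array(r.current_contact_force())-f0
    print("%.3f"%z,np.round(r.current_tool_pos(),4),np.round(f,1),round(r.current_opening(),4))
    if f[2]>24 or np.hypot(*f[:2])>10: break
print(r.current_t())
E
```

```text
0.112 [0.4828 0.0376 0.1122] [-0.6 -0.5  7.2] 0.1863
0.111 [0.4828 0.0376 0.1111] [-0.2  0.3  7.5] 0.1879
0.110 [0.4828 0.0376 0.1101] [ 1.  -0.3  7.8] 0.185
0.109 [0.4828 0.0376 0.1091] [ 0.6 -0.2  8.5] 0.1891
0.108 [0.4828 0.0376 0.1082] [0.1 0.  8.6] 0.1891
0.107 [0.4828 0.0376 0.1072] [-0.9 -0.4 10.2] 0.1853
0.106 [0.4828 0.0377 0.1063] [ 0.4  0.1 11. ] 0.1845
0.105 [0.4828 0.0376 0.1053] [-0.8 -1.3 11.7] 0.1857
0.104 [0.4828 0.0377 0.1044] [-0.6 -0.4 12.9] 0.1862
0.103 [0.483  0.0377 0.1038] [-2.9  0.6 18.8] 0.1887
0.102 [0.4832 0.0377 0.1035] [-5.   0.  29.3] 0.1887
20.975
```

```bash
python3 - <<'E'
from cell import r
from h import *
p=[.4828,.0377,.1028]; f0=np.array([.6,.2,-2.6])
a=200.3
r.move_linear(p,vel=.03)
while a>109:
    a-=4 if a>118 else 2
    t=r.current_t()
    r.move_linear(p,rot=down(a),vel=.05); r.sleep(.1)
    f=np.array(r.current_contact_force())-f0; m=np.array(r.current_torque())
    y=Ro.from_quat(r.current_ee_rot())*Ro.from_euler("x",-180,degrees=True)
    print("%.1f act %.1f dt %.2f"%(a,y.as_euler("zyx",degrees=True)[0]%360,r.current_t()-t),np.round(r.current_tool_pos(),4),np.round(f,1),np.round(m,2),round(r.current_opening(),3))
    if np.linalg.norm(f)>40 or abs(m[2])>1.2: break
print(r.current_t())
E
```

```text
196.3 act 196.3 dt 0.35 [0.4833 0.0377 0.1038] [-2.7 -0.  20.9] [0.04 0.37 0.04] 0.188
192.3 act 192.3 dt 0.35 [0.4835 0.0377 0.1038] [-1.3 -0.3 19.3] [0.01 0.27 0.03] 0.189
188.3 act 188.3 dt 0.35 [0.4835 0.0377 0.1038] [-1.6  0.2 19.2] [-0.03  0.22  0.01] 0.183
184.3 act 184.3 dt 0.35 [0.4835 0.0377 0.1038] [-2.  -1.2 19.2] [-0.05  0.17  0.05] 0.187
180.3 act 180.3 dt 0.35 [0.4836 0.0377 0.1038] [-1.4 -0.5 19.5] [0.05 0.14 0.07] 0.187
176.3 act 176.3 dt 0.35 [0.4836 0.0377 0.1038] [-1.1 -0.6 20.2] [-0.12  0.17  0.03] 0.188
172.3 act 172.3 dt 0.35 [0.4836 0.0376 0.1038] [-0.8 -1.5 19.3] [-0.19  0.15  0.02] 0.185
168.3 act 168.3 dt 0.35 [0.4836 0.0376 0.1038] [-1.6 -1.2 18.9] [-0.24  0.14  0.05] 0.186
164.3 act 164.3 dt 0.35 [0.4836 0.0376 0.1038] [-1.4 -1.6 19.7] [-0.31  0.13  0.05] 0.187
160.3 act 160.3 dt 0.35 [0.4835 0.0375 0.1038] [-1.6 -3.  18.5] [-0.32  0.23  0.07] 0.189
156.3 act 156.3 dt 0.35 [0.4836 0.0375 0.1038] [-1.6 -3.4 19.2] [-0.38  0.26  0.08] 0.183
152.3 act 152.3 dt 0.35 [0.4835 0.0374 0.1038] [-2.  -2.6 19.5] [-0.48  0.22  0.06] 0.187
148.3 act 148.3 dt 0.35 [0.48
[... 446 characters left out ...]
.4833 0.0373 0.1038] [-2.7 -4.8 20.9] [-0.82  0.35  0.18] 0.186
124.3 act 124.3 dt 0.35 [0.4833 0.0373 0.1038] [-2.6 -3.  21.4] [-0.87  0.4   0.13] 0.186
120.3 act 120.3 dt 0.35 [0.4833 0.0373 0.1038] [-3.  -4.7 20.5] [-0.87  0.41  0.19] 0.184
116.3 act 116.3 dt 0.35 [0.4833 0.0373 0.1038] [-2.4 -3.9 20.8] [-0.88  0.54  0.14] 0.187
114.3 act 114.3 dt 0.35 [0.4832 0.0372 0.1038] [-4.3 -6.  21. ] [-0.88  0.53  0.16] 0.188
112.3 act 112.3 dt 0.35 [0.4832 0.0373 0.1038] [-3.5 -5.2 20.9] [-0.95  0.5   0.1 ] 0.187
110.3 act 110.3 dt 0.35 [0.4832 0.0372 0.1038] [-2.8 -5.2 20.8] [-0.93  0.57  0.14] 0.182
108.3 act 108.3 dt 0.35 [0.4832 0.0372 0.1038] [-2.9 -4.  20.8] [-1.01  0.61  0.12] 0.188
29.975
```

```bash
python3 - <<'E'
from cell import r, optics
from h import *
p=[.4828,.0377,.1028]; f0=np.array([.6,.2,-2.6]); a=108.3
while a>92:
    a-=1.5
    r.move_linear(p,rot=down(a),vel=.05); r.sleep(.15)
    f=np.array(r.current_contact_force())-f0; m=np.mean([r.current_torque() for _ in range(3)],0)
    y=Ro.from_quat(r.current_ee_rot())*Ro.from_euler("x",-180,degrees=True)
    print("%.1f act %.1f"%(a,y.as_euler("zyx",degrees=True)[0]%360),np.round(f,1),np.round(m,2))
    if m[2]>.45 or np.linalg.norm(f)>40: break
for n in("scene","top"):
    d=optics.get_image(n); np.savez(n+"4.npz",**d); cv2.imwrite(f"pics/{n}4.png",d["pixels"][:,:,::-1])
    P=cloud(d).reshape(-1,3)
    for nm,c,rad,lo,hi in (("handle",(.4828,.038),.03,.082,.108),("cap",(.5628,.2447),.07,.088,.1),("blank",(.535,-.2272),.03,.052,.07),("lens",(.414,.09),.03,.03,.06)):
        k=(np.hypot(P[:,0]-c[0],P[:,1]-c[1])<rad)&(P[:,2]>lo)&(P[:,2]<hi)
        if k.sum()>5: print(n,nm,k.sum(),"%.4f"%np.median(P[k,2]),*rect(P[k,:2]))
x=cv2.imread("pics/scene4.png")[190:310,290:450]; cv2.imwrite("pics/s4.png",cv2.resize(x,(800,600),interpolation=cv2.INTER_CUBIC))
print(r.current_t())
E
```

```text
106.8 act 106.8 [-3.6 -5.2 21.2] [-0.96  0.61  0.14]
105.3 act 105.3 [-4.2 -4.4 21.8] [-0.86  0.6   0.24]
103.8 act 103.9 [-3.5 -4.1 21.8] [-0.88  0.67  0.3 ]
102.3 act 102.4 [-3.8 -3.3 21.7] [-0.7   0.6   0.31]
100.8 act 100.9 [-3.7 -4.2 22.8] [-0.7   0.72  0.49]
scene handle 380 0.0975 [490.1  43.6] [43.5 28.3] -49.0
scene cap 1834 0.0941 [563.1 244.7] [67.6 65.4] 20.3
scene blank 121 0.0612 [ 536.1 -227.6] [21.1 19.9] -62.7
scene lens 254 0.0416 [416.6  91.1] [30.1 26.4] -66.8
top cap 1299 0.0946 [561.8 245.1] [67.  65.9] 20.0
top blank 140 0.0623 [ 535.1 -227. ] [26.4 23.9] -77.7
32.075
```

View pics/s4.png

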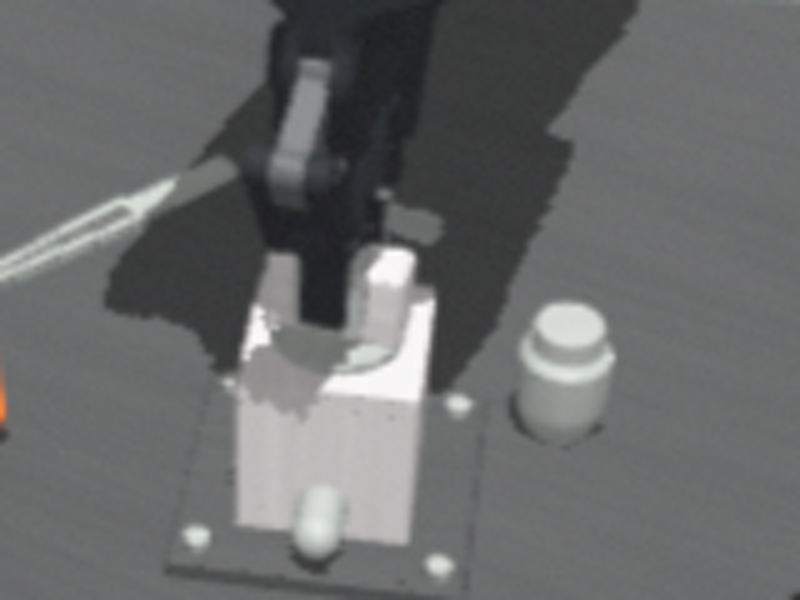

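View pics/scene4.png

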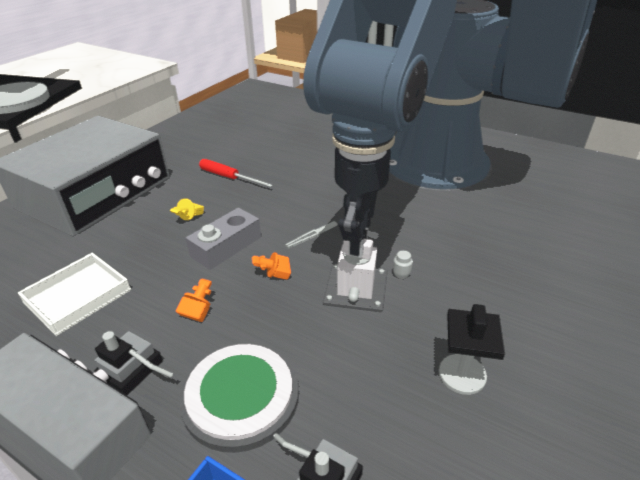

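The plug is seated with its collar just above the port top at (340,350) in the crop. The torque climbs steadily past 95° of turn, so it is at the stop. The cap is still parked level at (475,330), and the blank, lens and tweezers are where they were.

```bash
python3 -c "
from cell import r
print(r.current_contact_force(),r.current_torque(),r.current_tool_pos(),r.hand_in())"
```

```text
the job is handed in; nothing more can be done
[-2.79471911 -2.56967471 18.97989526] [-0.71924578  0.71946177  0.48336602] [0.48308282 0.03734436 0.10378909] None
```

I've handed the job in at about 32 s of the 67 s limit: the cap is parked level on the post, and the plug is still gripped, pushed in and turned clockwise to the stop; the blank and lens measured unmoved, and the tweezers looked unmoved in the last picture.

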